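# Tuck the cover strip under the lapped leaf and hold it flat

### The arm

A 6-joint arm with a two-finger parallel gripper is mounted at the origin on a cart in front of the work surface, level with it; the furniture and walls round the work are solid. World frame = base frame: x ahead of the robot, y to its left, z up, the work surface at z = 0. Lengths are in mm, angles in rad, forces in N, time in s.
With the tool pointing down it reaches from about 325 to 1000 mm from the base axis. Payload 5.1 kg.
Tool frame: the origin (TCP) lies on the centre line of the jaws, within the pads' length; the fingertips stand 14 mm ahead of it and the grasp point (between the pads) lies 5 mm behind it; z points along the fingers, y is the line along which they close (so a half turn about z gives the same grasp; the last joint's range is limited). The gripper opens to 85 mm and grips with 20 to 120 N. Pads are 22 mm wide; open, the fingers measure 114 mm over their backs; the gripper's body (76 mm by 85 mm) begins 54 mm behind the grasp point. The pads swing forward as they close: fully open they stand 13 mm farther back than shut.
Start: joints at [1.165, 0.124, 1.65, -0, 1.367, -0.083], TCP at [206.216, 616.409, 218.022] pointing down, gripper open.
Joint ranges: [-2.61, 2.61], [-1.02, 2.33], [0.03, 2.71], [-1.35, 4.49], [0.32, 2.68], [-2.91, 2.91]. Speed limits (rad/s): [2.57, 2.57, 3.14, 3.14, 3.14, 3.14].

### API

Orientations are given as a rotation vector (axis times angle).
In Python, from rig import r, cams, workorder gives the robot as it stands.
- The arm moves only by the tool send_rows, never from a script. Its argument "deltas" is a list of rows, each an object with "slide": the shift along the tool's x, y, z in mm, a list of three; "twist": the turn about the tool's z in degrees. A call has 1 to 20 rows; each row is the pose to reach, as a shift and turn from the pose commanded when the call began, along the tool's axes at that moment; what a row does not reach only later rows make up. A row lasts 1/10 s, in which the tool goes at most 50 mm and 8.59 degrees, less where a joint would pass 70% of its speed; a pose out of reach is approached as far as the arm can. A call with a gripper value outside its range is refused whole. "fingers" is the finger opening in mm, from 0 to 85.4, set as the call begins (left out, the last holds). The fingers move at their own pace and stop on an object; "squeeze" is the grip in N (left out, the last holds). Time passes only in rows, so rows that repeat a pose let the fingers close. It gives the time, the measured TCP pose, the force, the opening and the grip force at its end, in the units of the state.
- r.read_state(): the state, without advancing time (a new reading comes with each control period).
- cams.camera(name): name is "scene" or "top" or "wrist"; returns a dict with "frame" (420x560x3 uint8, red, green, blue), "mtx" (3x3 intrinsics, pixels), "extrinsics" (4x4, takes a point from camera to world coordinates); the wrist camera has in their place "hand_eye" (4x4, takes a point from camera to tool coordinates, whose origin is the TCP and whose axes are the flange's). Camera axes: x right, y down, z forward; pixel columns grow to the right and rows downward; lengths in mm; the calibration is good to about 2 mm. A picture is of the moment at which its call begins: read the wrist's pose just before it. There is no depth.
- workorder.hand_in(): hands the job in; it is judged then, once.
The state is a dict: "t": time; "qpos": joint angles; "joint_vel": joint speeds; "effort": joint torques, N m; "tool_pos": TCP position; "tcp_rot": TCP orientation; "force": force on the tool from outside, world axes, zero at the start; "ft_torque": the same for the moment, N m; "gripper_width": finger opening in mm; "finger_force": force on a finger pad.
Only numpy, scipy, OpenCV 4.12 (cv2) and the standard library are available. Lean on these libraries where they do the work, as an engineer would, in place of code of your own. Each camera call takes 0.05 s, during which the arm holds its last target. There are 200 camera calls.

### The job

Turn the jig's black knob in small steps until the pointer stands at the long mark on its scale, which brings the hinged leaf to the right height. Then take the metal cover strip by its rib, slide its thin nose about 20 mm under the leaf, square and central, without lifting the leaf, and press the strip firmly flat on the jig's bed. Finish while still gripping the rib and pressing down; do not knock the beaker, jar or timer about.

Things in the scene. Friction and masses are not known exactly. Their poses are not given: they have to be found in the camera images.
- jig: Fixed jig. Origin on the worktop under the middle of the leaf's lip; x = tucking direction (away from the robot), y left, z up. Metal bed x -85..+100, y -62..+62, top z = 12 mm; grey housing along its right side, y -122..-62, top z = 30 mm. Two 10 mm posts at x 78, y -56 and +56 mm, 54 mm high, carry the crossbar (16 x 128 x 10 mm) on which the leaf hinges
- lip (a point): Point on the bed's top right under the middle of the leaf's lip (jig x = 0, y = 0, z = 12 mm), axes as the jig's; it does not move with the leaf
- leaf_lip (a point): Middle of the lower edge of the leaf's free lip. The leaf is a steel plate 66 mm long in jig x (lip at x = 0, hinge beyond), 92 mm wide, 3 mm thick, level over the bed; it rests on its hinge by its own 50 g and is easily lifted. Its underside is 1 mm + 6 mm per rad of the knob above the bed: 10 mm at the mark
- leaf (a joint): Angle of the leaf about its hinge: 0 = level on its stop, grows as the lip is lifted (0.07 rad = lip lifted 5 mm)
- knob (a joint): Angle of the knob, 0 to 2.0 rad, grows clockwise seen from above; the pointer is at the mark at 1.5 rad. It has friction (0.05 N m) and stays where left; starts between about 0.15 and 0.6
- knob_grip (a point): On the knob's vertical axis, 52 mm above the worktop, at the height to grip. The knob is a bar 42 mm long, 12 mm wide, on a round skirt 42 mm across whose top is at 36.5 mm above the worktop; the bar's top is at 66.5 mm. The point's x axis lies along the bar and turns with the knob
- pointer_tip (a point): Tip of the small dark pointer that slides along jig x on the housing's top behind the knob, 40 mm per rad of the knob, away from the robot as the knob turns clockwise; it stands 4 mm above the housing
- mark (a point): The long mark across the white scale beside the pointer's slot, with a small dark square at its outer end; axes as the jig's. Aligned when pointer_tip has the same jig x
- rib (a point): Centre of the loose strip's grip rib, 21 mm above its underside; x towards the nose, y along the rib, z up. Rib 12 mm thick in x, 46 mm long in y, top 38 mm above the underside. The bare-metal plate is 90 x 76 x 5 mm (about 120 g), its last 10 mm at the nose 3 mm thick; nose edge 63 mm ahead of the rib's centre, back edge 27 mm behind it
- nose (a point): Middle of the strip's nose edge, on the underside; axes as the rib's
- beaker: Bystander: a glass beaker 54 mm across, 70 mm high; origin under its centre. Note: beyond and left of the strip a big instrument head overhangs the worktop 0.25 m up, its nearest corner at world x 0.49, y -0.09 m; keep the wrist clear of it. A tall cabinet stands on the left beyond x 0.5 m
- jar_blue: Bystander: a round jar with a lid, 49 mm across, 63 mm high; origin under its centre
- timer: Bystander: a flat timer 58 x 68 x 18 mm; origin under its centre

How it is judged (in metres and radians):
On the way:
1. the pointer stands at the mark (within 4 mm) for half a second (x of pointer_tip in the frame of mark between -0.004 and 0.004 m), for 0.5 s.
At the end, for the whole second after the job is handed in: Still gripping the rib and pressing the strip on the bed (over 4 N); nose 12 to 30 mm past the lip, within 10 mm of the centre line, 0.12 rad of square, strip flat (0.04 rad; nose within 2.5 mm of the bed) and still; leaf down (under 0.03 rad); pointer within 5 mm of the mark (x of pointer_tip in the frame of mark between -0.005 and 0.005 m and x of nose in the frame of lip between 0.012 and 0.03 m and y of nose in the frame of lip between -0.01 and 0.01 m and z of nose in the frame of lip below 0.0025 m and angle between the x axis of nose and the x axis of lip, either way round below 0.12 rad and angle between nose's own z axis and vertical below 0.04 rad and value of joint leaf below 0.03 rad and contact force between strip and jig above 4 N and contact force between the fingers and strip above 3 N and linear speed of strip below 0.02 m/s); the arm keeps its last pose, push and grip.
It fails at once if the leaf is lifted by its hinge (lip more than 5 mm) (value of joint leaf above 0.07 rad).
It fails at once if a bystander is knocked more than 30 mm from its place (distance of any of beaker, jar_blue, timer from where it was at the start of the episode above 0.03 m).
It also fails if it takes over 56 s, if anything falls off the work surface, if the arm or the gripper's body presses on something with over 40 N, if the wrist force passes 120 N, or if a joint passes its speed limit or range.

## Working session

There is one attempt and no reset: what is moved stays moved. The work goes in short steps, Python scripts to look and compute and a tool call to move; the robot and the scene stay as the last step left them, time stands still between calls to the robot, and variables do not carry over. Pictures are saved under pics/ and viewed, at most 10 in all, crops included, and the job is handed in when it is done.

Besides the shell and the picture viewer there is one more tool, called after "Call:" by a JSON object that holds its "method" and its "body", one argument or row to a line. send_rows: Moves the arm, as the interface text tells. Its arguments: {"type":"object","properties":{"deltas":{"type":"array"},"fingers":{"type":"number"},"squeeze":{"type":"number"}},"required":["deltas"]}

```bash
ls; mkdir -p pics; python3 - <<'E'
from rig import r,cams,workorder
import cv2,numpy as np
s=r.read_state();print(s['tool_pos'],s['tcp_rot'],s['gripper_width'],s['t'])
for n in ['scene','top']:
    c=cams.camera(n);cv2.imwrite(f'pics/{n}0.png',c['frame'][:,:,::-1]);np.savez(f'{n}0.npz',**{k:v for k,v in c.items() if not isinstance(v,str)})
    print(n,c['mtx'],c['extrinsics'])
c=cams.camera('wrist');print(c['hand_eye'],c['mtx'])
E
```

```text
pics
[205.9729064  615.83600446 216.74999987] [-0.50480166 -3.10025487  0.00315097] 85.6445859340007 0.0
scene [[541.0330872    0.         281.44518405]
 [  0.         541.0330872  206.63873276]
 [  0.           0.           1.        ]] [[ 6.62316478e-01 -5.86241262e-01  4.66538386e-01  1.00974937e+01]
 [-7.48958335e-01 -5.01468250e-01  4.33117773e-01 -7.26273448e+02]
 [-1.99573217e-02 -6.36278851e-01 -7.71200965e-01  8.65356901e+02]
 [ 0.00000000e+00  0.00000000e+00  0.00000000e+00  1.00000000e+00]]
top [[393.32959196   0.         281.56915009]
 [  0.         393.32959196 215.46850925]
 [  0.           0.           1.        ]] [[ 1.05340003e-02 -9.89691285e-01  1.42829255e-01  3.86061364e+02]
 [-9.99943268e-01 -1.06516241e-02 -5.89295687e-05 -3.03109737e+02]
 [ 1.57968562e-03 -1.42820532e-01 -9.89747342e-01  9.09648250e+02]
 [ 0.00000000e+00  0.00000000e+00  0.00000000e+00  1.00000000e+00]]
[[ 5.96383031e-04 -9.57893652e-01 -2.87122614e-01  7.31247204e+01]
 [ 9.99999790e-01  4.98324754e-04  4.14599132e-04  1.93020842e-01]
 [-2.54061571e-04 -2.87122801e-01  9.57893748e-01 -1.55214279e+02]
 [ 0.00000000e+00  0.00000000e+00  0.00000000e+00  1.00000000e+00]] [[358.83146396   0.         275.74736961]
 [  0.         358.83146396 207.16194484]
 [  0.           0.           1.        ]]
```

View pics/scene0.png

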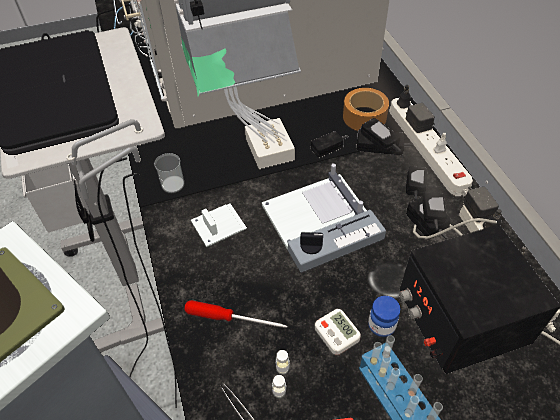

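View pics/top0.png

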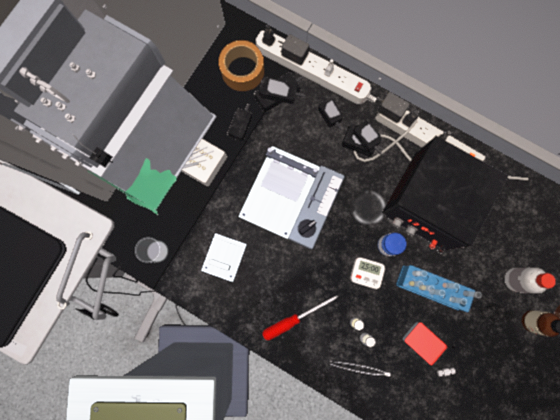

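```bash
python3 - <<'E'
import cv2
t=cv2.imread('pics/top0.png')[140:290,195:355];cv2.imwrite('pics/topc.png',cv2.resize(t,None,fx=4,fy=4,interpolation=2))
t=cv2.imread('pics/scene0.png')[155:280,185:393];cv2.imwrite('pics/scenec.png',cv2.resize(t,None,fx=3.8,fy=3.8,interpolation=2))
E
```

```text
(no output)
```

View pics/topc.png

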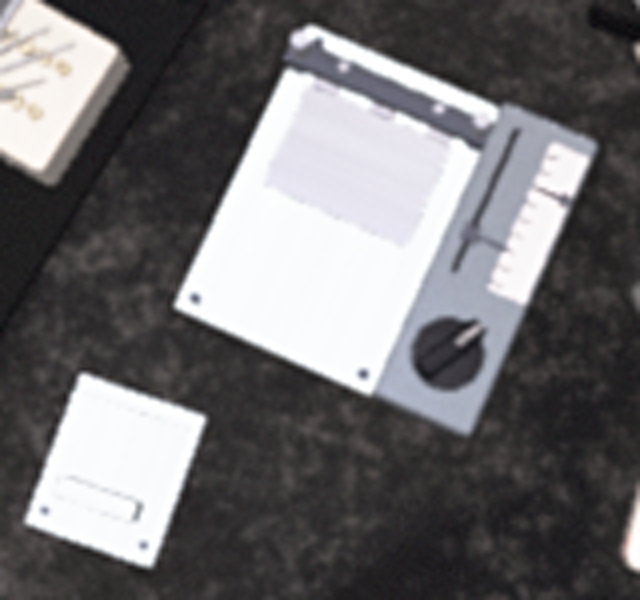

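View pics/scenec.png

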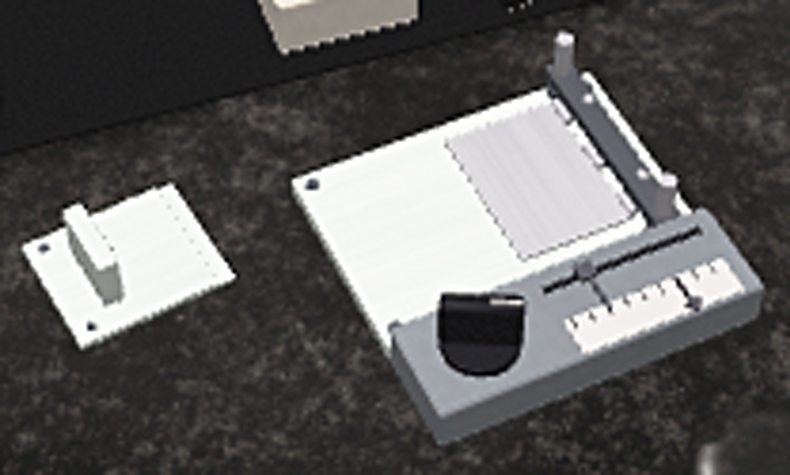

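```bash
cat > h.py <<'E'
import numpy as np,cv2
def ray(M,T,p):
    d=T[:3,:3]@np.linalg.solve(M,[p[0],p[1],1.]); return T[:3,3],d/np.linalg.norm(d)
def plane(M,T,p,z):
    o,d=ray(M,T,p); return o+d*(z-o[2])/d[2]
def tri(rs):
    A=sum(np.eye(3)-np.outer(d,d) for o,d in rs);b=sum((np.eye(3)-np.outer(d,d))@o for o,d in rs)
    return np.linalg.solve(A,b)
E
python3 - <<'E'
from h import *
T=np.load('top0.npz');S=np.load('scene0.npz')
ft=lambda x,y:((x+.5)/4-.5+195,(y+.5)/4-.5+140)
fs=lambda x,y:((x+.5)/3.8-.5+185,(y+.5)/3.8-.5+155)
P={'strip noseL':((82,374),(173,185),5),'noseR':((207,414),(236,275),5),'backR':((153,568),(83,348),5),'backL':((24,523),(24,247),5),
'bedFL':((175,307),(293,183),12),'housFR':((470,435),(440,415),30),'housBR':((597,143),(762,290),30),'lipL':((265,185),(447,143),13),'lipR':((402,245),(522,258),13),
'mark':((572,198),(695,308),30),'screwL':((195,298),(313,184),12),'postR':((483,118),(665,178),54),'postL':((300,36),(565,38),54)}
for k,(a,b,z) in P.items():
    rt=ray(T['mtx'],T['extrinsics'],ft(*a));rs=ray(S['mtx'],S['extrinsics'],fs(*b))
    print(k,tri([rt,rs]).round(1),plane(T['mtx'],T['extrinsics'],ft(*a),z)[:2].round(1),plane(S['mtx'],S['extrinsics'],fs(*b),z)[:2].round(1))
print('knob skirt',plane(T['mtx'],T['extrinsics'],ft(449,353),36.5))
for p in [(425,378),(478,325),(455,346)]: print('bar',plane(T['mtx'],T['extrinsics'],ft(*p),66.5))
print(plane(T['mtx'],T['extrinsics'],ft(470,233),34))
E
```

```text
strip noseL [ 474.8 -148.    -7.6] [ 473.8 -150.2] [ 468.  -156.2]
noseR [ 451.1 -221.2   -3.5] [ 451.5 -222.9] [ 445.8 -225.3]
backR [ 363.6 -193.4   -2.8] [ 363.8 -194.3] [ 360.5 -198.2]
backL [ 389.  -118.9   -4.4] [ 388.3 -120.2] [ 385.5 -126.1]
bedFL [ 514.1 -202.5    0.8] [ 512.4 -203.6] [ 507.6 -209.4]
housFR [ 439.3 -372.1   24.4] [ 439.5 -372.2] [ 435.9 -374.1]
housBR [ 609.1 -445.8   18.7] [ 607.5 -445.1] [ 599.7 -448.7]
lipL [ 584.7 -253.9   11. ] [ 584.6 -254.2] [ 583.1 -254.8]
lipR [ 550.6 -334.2    8.5] [ 549.9 -334.2] [ 547.5 -336.1]
mark [ 574.2 -429.4   24.9] [ 575.1 -430.4] [ 568.5 -429.7]
screwL [ 518.6 -214.1    5. ] [ 517.8 -215. ] [ 514.2 -218.1]
postR [ 615.  -376.9   49.3] [ 615.1 -377.7] [ 610. -378.]
postL [ 663.1 -273.6   45.6] [ 661.4 -274.6] [ 655.4 -277.6]
knob skirt [ 484.68399647 -359.96009436   36.5       ]
bar [ 467.63349339 -345.11679297   66.5       ]
bar [ 496.6842386  -373.66025991   66.5       ]
bar [ 485.12797394 -361.23828123   66.5       ]
[ 553.41530026 -371.9185978    34.        ]
```

```bash
cat >> h.py <<'E'
from scipy.spatial.transform import Rotation as Ro
def go(s,x,y,z,yawy):
    "tool-frame slide and twist (deg) to bring TCP to world xyz with closing line at yaw yawy deg"
    R=Ro.from_rotvec(s['tcp_rot']).as_matrix()
    d=R.T@(np.array([x,y,z])-s['tool_pos'])
    cur=np.degrees(np.arctan2(R[1,1],R[0,1])); tw=(cur-yawy+90)%180-90
    return d.round(1),round(tw,1)
E
python3 - <<'E'
from h import *
from rig import r
s=r.read_state()
print(go(s,370,-60,217,45.5)); print(go(s,470,-340,200,45.5),s['qpos'])
E
```

```text
(array([-370. , -589. ,    0.9]), np.float64(26.0))
(array([-553.6, -822.8,   18.3]), np.float64(26.0)) [ 1.16538089e+00  1.24411279e-01  1.65139364e+00  2.55616405e-05
  1.36748128e+00 -8.25844864e-02]
```

Call:
{"method": "send_rows", "body": {
  "deltas": [
    {"slide": [-370,-589,0],"twist": 26},
    {"slide": [-370,-589,0],"twist": 26},
    {"slide": [-370,-589,0],"twist": 26},
    {"slide": [-370,-589,0],"twist": 26},
    {"slide": [-370,-589,0],"twist": 26},
    {"slide": [-370,-589,0],"twist": 26},
    {"slide": [-370,-589,0],"twist": 26},
    {"slide": [-370,-589,0],"twist": 26},
    {"slide": [-370,-589,0],"twist": 26},
    {"slide": [-370,-589,0],"twist": 26},
    {"slide": [-370,-589,0],"twist": 26},
    {"slide": [-370,-589,0],"twist": 26},
    {"slide": [-370,-589,0],"twist": 26},
    {"slide": [-370,-589,0],"twist": 26},
    {"slide": [-370,-589,0],"twist": 26},
    {"slide": [-370,-589,0],"twist": 26}
  ],
  "fingers": 45
}}

```text
t: 1.75
tool_pos: [369.9, -60.3, 217.6]
tcp_rot: [-1.194, -2.905, -0.001]
force: [-0.1, 0.6, -0.8]
gripper_width: 45.1
finger_force: 0.0
```

```bash
python3 - <<'E'
from h import *
from rig import r
s=r.read_state()
print(s['t'],s['tool_pos'],s['qpos'],s['force'],s['gripper_width'],go(s,475,-350,210,45.5))
E
```

```text
1.75 [369.93520734 -60.29544299 217.64601424] [-3.05410502e-01 -5.44801948e-01  2.21603444e+00  4.47741377e-04
  1.47159766e+00 -1.09642915e+00] [-0.06180854  0.55128403 -0.80747172] 45.06946583804897 (array([-278.4, -132.1,    7.3]), np.float64(-0.2))
```

Call:
{"method": "send_rows", "body": {
  "deltas": [
    {"slide": [-278,-132,7],"twist": 0},
    {"slide": [-278,-132,7],"twist": 0},
    {"slide": [-278,-132,7],"twist": 0},
    {"slide": [-278,-132,7],"twist": 0},
    {"slide": [-278,-132,7],"twist": 0},
    {"slide": [-278,-132,7],"twist": 0},
    {"slide": [-278,-132,7],"twist": 0},
    {"slide": [-278,-132,7],"twist": 0},
    {"slide": [-278,-132,7],"twist": 0}
  ]
}}

```text
t: 2.65
tool_pos: [476.4, -346.3, 210.9]
tcp_rot: [-1.186, -2.908, -0.001]
force: [-0.8, 0.1, -0.1]
gripper_width: 44.9
finger_force: 0.0
```

```bash
cat >> h.py <<'E'
def wrist(name):
    from rig import r,cams
    s=r.read_state(); c=cams.camera('wrist'); cv2.imwrite(f'pics/{name}.png',c['frame'][:,:,::-1])
    X=np.eye(4);X[:3,:3]=Ro.from_rotvec(s['tcp_rot']).as_matrix();X[:3,3]=s['tool_pos']
    np.savez(name+'.npz',mtx=c['mtx'],extrinsics=X@c['hand_eye']);return s
E
python3 - <<'E'
from h import *
s=wrist('w1');print(s['t'],s['tool_pos'],s['tcp_rot'])
E
```

```text
2.65 [ 476.40988993 -346.27487746  210.88852486] [-1.18562939e+00 -2.90842482e+00 -1.21107089e-03]
```

View pics/w1.png

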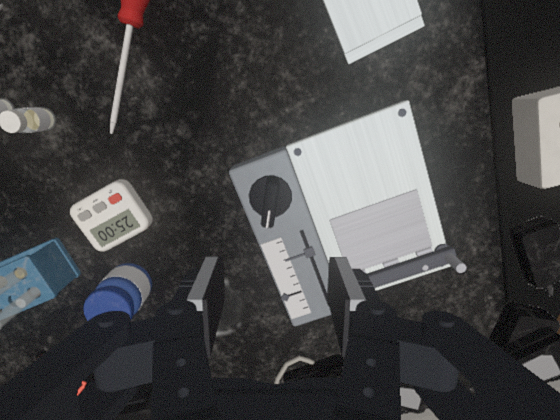

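```bash
python3 - <<'E'
from h import *
W=np.load('w1.npz');M,E=W['mtx'],W['extrinsics']
for n,p,z in [('housFR',(230,172),30),('housBR',(293,325),30),('bedFL',(408,101),12),('lipR',(330,218),15),('lipL',(418,190),15),('knobskirt',(270.5,197),36.5),('bartop far',(268,227),66.5),('bartop near',(273,178),66.5),('pointer',(309,253),34),('ptip',(292,257),34),('mark',(285,297),30),('noseR',(349,62),5),('noseL',(424,22),5)]:
    print(n,plane(M,E,p,z).round(1))
im=cv2.imread('pics/w1.png')[165:240,230:310]
m=(im.max(2)<55).astype('uint8');n,l,st,c=cv2.connectedComponentsWithStats(m);i=1+st[1:,4].argmax();print(st[i],c[i]+[230,165])
cv2.imwrite('pics/k.png',cv2.resize(cv2.imread('pics/w1.png')[165:325,225:345],None,fx=5,fy=3.75*0+3.7,interpolation=2))
E
```

```text
housFR [ 440.9 -371.8   30. ]
housBR [ 604.6 -444.9   30. ]
bedFL [ 512.5 -206.    12. ]
lipR [ 546.8 -336.4   15. ]
lipL [ 586.6 -253.1   15. ]
knobskirt [ 484.1 -360.3   36.5]
bartop far [ 496.7 -375.2   66.5]
bartop near [ 468.2 -341.1   66.5]
pointer [ 553.1 -373.9   34. ]
ptip [ 544.3 -389.2   34. ]
mark [ 573.9 -427.3   30. ]
noseR [ 447.9 -222.     5. ]
noseL [ 470.  -150.8    5. ]
[  0  17  26  58 586] [238.15699659 219.21331058]
```

View pics/k.png

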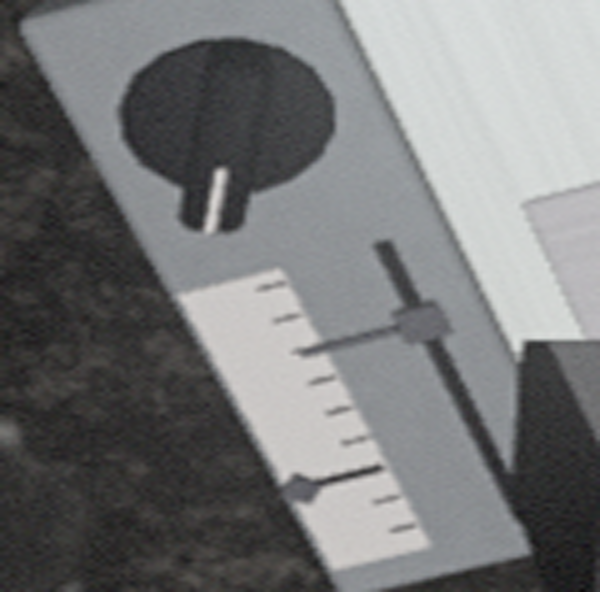

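```bash
python3 - <<'E'
from h import *
from rig import r
s=r.read_state()
print(go(s,484,-360.3,54,40))
E
```

```text
(array([-15.4,  -4.7, 157.2]), np.float64(5.6))
```

Call:
{"method": "send_rows", "body": {
  "deltas": [
    {"slide": [-14,-3,40],"twist": 5.5},
    {"slide": [-14,-3,80],"twist": 5.5},
    {"slide": [-14,-3,115],"twist": 5.5},
    {"slide": [-14,-3,115],"twist": 5.5},
    {"slide": [-14,-3,115],"twist": 5.5}
  ]
}}

```text
t: 3.2
tool_pos: [484.0, -359.2, 96.8]
tcp_rot: [-1.326, -2.848, -0.0]
force: [0.1, 0.2, 0.7]
gripper_width: 45.0
finger_force: 0.0
```

```bash
python3 - <<'E'
from h import *
from rig import r
s=r.read_state()
print(s['tool_pos'],go(s,484,-360.3,54,40))
E
```

```text
[ 484.00142488 -359.18046855   96.75029063] (array([-0.9, -0.7, 42.8]), np.float64(0.1))
```

Go down and close on the bar.

Call:
{"method": "send_rows", "body": {
  "deltas": [
    {"slide": [-1,-0.5,30],"twist": 0},
    {"slide": [-1,-0.5,42],"twist": 0},
    {"slide": [-1,-0.5,42],"twist": 0},
    {"slide": [-1,-0.5,42],"twist": 0}
  ]
}}

```text
t: 3.6
tool_pos: [484.9, -362.0, 55.7]
tcp_rot: [1.326, 2.846, -0.001]
force: [0.7, -1.3, 0.8]
gripper_width: 44.9
finger_force: 0.0
```

Call:
{"method": "send_rows", "body": {
  "deltas": [
    {"slide": [0,0,0],"twist": 0},
    {"slide": [0,0,0],"twist": 0},
    {"slide": [0,0,0],"twist": 0},
    {"slide": [0,0,0],"twist": 0},
    {"slide": [0,0,0],"twist": 0},
    {"slide": [0,0,0],"twist": 0}
  ],
  "fingers": 6,
  "squeeze": 30
}}

```text
t: 4.2
tool_pos: [484.2, -361.6, 54.0]
tcp_rot: [-1.328, -2.847, -0.0]
force: [0.2, 1.3, 0.4]
gripper_width: 5.9
finger_force: 0.0
```

```bash
python3 - <<'E'
from h import *
s=wrist('w2');print(s['tool_pos'],s['force'],s['gripper_width'],s['qpos'])
from rig import cams
for n in ['top']: cv2.imwrite(f'pics/{n}1.png',cams.camera(n)['frame'][:,:,::-1])
E
```

```text
[ 484.15603579 -361.55628292   54.00853347] [0.24811543 1.25655904 0.35866338] 5.865929223658965 [-7.30256588e-01  1.79232820e-01  1.88078197e+00  3.56282136e-06
  1.08168852e+00 -1.42844360e+00]
```

View pics/w2.png

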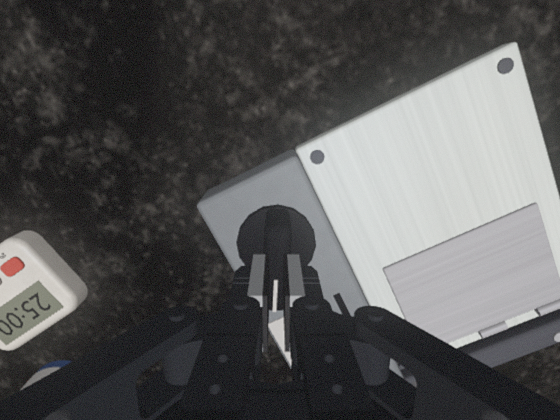

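Call:
{"method": "send_rows", "body": {
  "deltas": [
    {"slide": [0,0,0],"twist": 0},
    {"slide": [0,0,0],"twist": 0},
    {"slide": [0,0,0],"twist": 0}
  ],
  "fingers": 0,
  "squeeze": 50
}}

```text
t: 4.6
tool_pos: [484.2, -361.6, 54.0]
tcp_rot: [-1.328, -2.847, -0.0]
force: [-0.5, 1.2, -0.2]
gripper_width: 0.1
finger_force: 0.0
```

```bash
python3 - <<'E'
import cv2
a=cv2.imread('pics/w2.png')[190:350,200:400];b=cv2.imread('pics/top1.png')[160:280,260:360]
cv2.imwrite('pics/w2c.png',cv2.hconcat([cv2.resize(a,(500,400),interpolation=2),cv2.resize(b,(300,400),interpolation=2)]))
E
```

```text
(no output)
```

View pics/w2c.png

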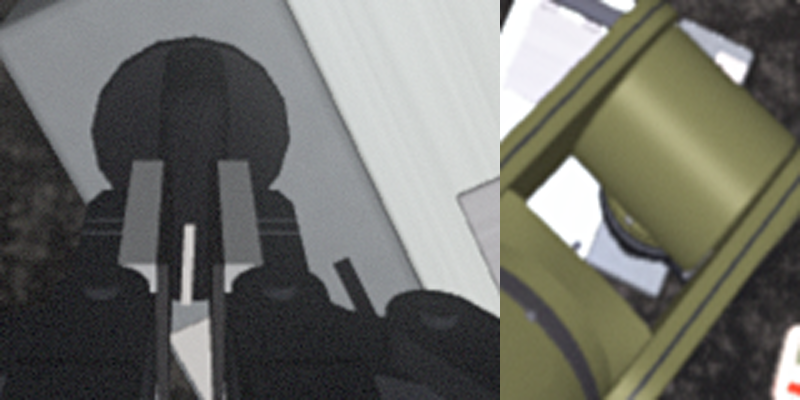

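```bash
python3 - <<'E'
from h import *
s=wrist('w3');print(s['gripper_width'],s['finger_force'],s['ft_torque'],s['effort'])
for n in ['w2','w3']:
    g=cv2.cvtColor(cv2.imread(f'pics/{n}.png'),7)
    for row in (245,262,275,285,300): print(n,row,g[row,240:312:2])
E
```

```text
0.1150056266418956 0.0 [ 0.06856377  0.03355977 -0.02541058] [-1.17166739e-03 -4.05530691e+01 -3.22039175e+01 -3.38914779e-04
  7.24446909e-04 -1.12593744e-05]
w2 245 [45 42 48 43 43 48 44 47 44 44 46 42 34 40 48 52 49 52 53 47 57 48 49 47
 42 48 52 55 50 57 55 58 55 58 57 57]
w2 262 [143 122  55  38  43  33  95 108 107 106 104 106  86  39  34  48  42  46
  44  48  50  47  40  43 101 106 111 104 105 113  75  51  56  49  54 142]
w2 275 [ 39  37  39  39  34 100 105 104 101 102 104 108  42  35  26  38  40  47
  46  42  44  45  46  41  68 110 105 102 104 106 110  68  46  40  53  44]
w2 285 [ 44  33  24  37  60 105 100 107 106 105 108  93  32  39  37  40  43 192
 205  66  42  41  42  36  38 108 106 110 104 103 108 111  50  46  44  43]
w2 300 [ 39  35  43  40  37  40  39  25  38 157 179 128  59  68  38  37  71 202
 161  46  49  39  30  68  65 169 180 129  35  39  39  44  39  44  42  38]
w3 245 [40 46 45 53 50 47 43 38 46 51 46 45 43 44 45 47 46 54 45 57 53 42 51 51
 45 47 52 60 59 59 55 59 58 62 65 62]
w3 262 [142 124  40  46  48  48  44  54  41  46 100 104 107 106 106 105  70  42
  42  35  96 111 107 106 105 109  87  51  58  54  52  56  52  52  56 142]
w3 275 [141  57  38  34  36  38  39  39  34  87 108 103 103 107 104 106  53  32
  39  34  85 109 103 105 107 109 107  69  41  42  43  47  54  45  49  88]
w3 285 [ 34  35  28  25  33  31  45  31  30 101 105 102 102 106 107 108  46  35
  36  37  61 107 105 105 104 107 107 100  39  40  37  41  40  42  45  45]
w3 300 [ 42  33  35  37  38  36  33  35  41  33  27  27  23  95 178 179  80  65
  61  63  97 179 170  66  28  38  38  36  42  44  34  39  40  41  40  38]
```

```bash
python3 - <<'E'
from h import *
A=np.load('w1.npz');B=np.load('w2.npz');T=np.load('top0.npz');C=np.load('w3.npz')
ra=lambda W,p:ray(W['mtx'],W['extrinsics'],p)
for n,a,b in [('far',(267.4,227.7),(274.8,311.2)),('near',(269,211),(275.6,280)),('hous corner',(230,172),(198,203)),('bedmid',(288,147),(296,148)),('screw',(402,113),(504.5,66))]:
    print(n,tri([ra(A,a),ra(B,b)]).round(1), plane(B['mtx'],B['extrinsics'],b,66.5).round(1))
# tcp and tip pixel in w2
for d in (0,14,-5,-20):
    X=B['extrinsics'];he=np.linalg.inv(X);
    import rig
    s=rig.r.read_state();R=Ro.from_rotvec(s['tcp_rot']).as_matrix();p=np.append(s['tool_pos']+R[:,2]*d,1)
    q=B['mtx']@(he@p)[:3];print(d,q[:2]/q[2],q[2])
E
```

```text
far [ 496.8 -376.5   65.5] [ 496.2 -376.2   66.5]
near [ 487.2 -364.7   64.2] [ 486.3 -363.9   66.5]
hous corner [ 440.3 -372.6   25.6] [ 438.9 -357.4   66.5]
bedmid [ 486.4 -329.5 -182.2] [ 455.2 -314.2   66.5]
screw [ 517.4 -216.4   10.2] [ 494.6 -241.5   66.5]
0 [275.33038382 261.37978575] 169.69716656840154
14 [275.35452001 249.53844315] 183.10876105493088
-5 [275.32081232 266.07561318] 164.9073113946411
-20 [275.28844324 281.95605441] 150.5377458733597
```

Call:
{"method": "send_rows", "body": {
  "deltas": [
    {"slide": [0,0,0],"twist": 0},
    {"slide": [0,0,0],"twist": 0},
    {"slide": [0,0,0],"twist": 0},
    {"slide": [0,0,5],"twist": 0},
    {"slide": [0,0,10],"twist": 0},
    {"slide": [0,0,13],"twist": 0},
    {"slide": [0,0,13],"twist": 0}
  ],
  "fingers": 35,
  "squeeze": 30
}}

```text
t: 5.35
tool_pos: [483.6, -361.1, 39.9]
tcp_rot: [-1.327, -2.846, -0.001]
force: [-0.2, 0.0, 0.5]
gripper_width: 35.2
finger_force: 0.0
```

```bash
python3 - <<'E'
from h import *
s=wrist('w4');print(s['tool_pos'],s['force'],s['gripper_width'])
cv2.imwrite('pics/w4c.png',cv2.resize(cv2.imread('pics/w4.png')[180:330,180:380],None,fx=4,fy=4,interpolation=2))
E
```

```text
[ 483.62415335 -361.07593943   39.90052924] [-0.16824891  0.01718682  0.48691122] 35.15784065603037
```

View pics/w4c.png

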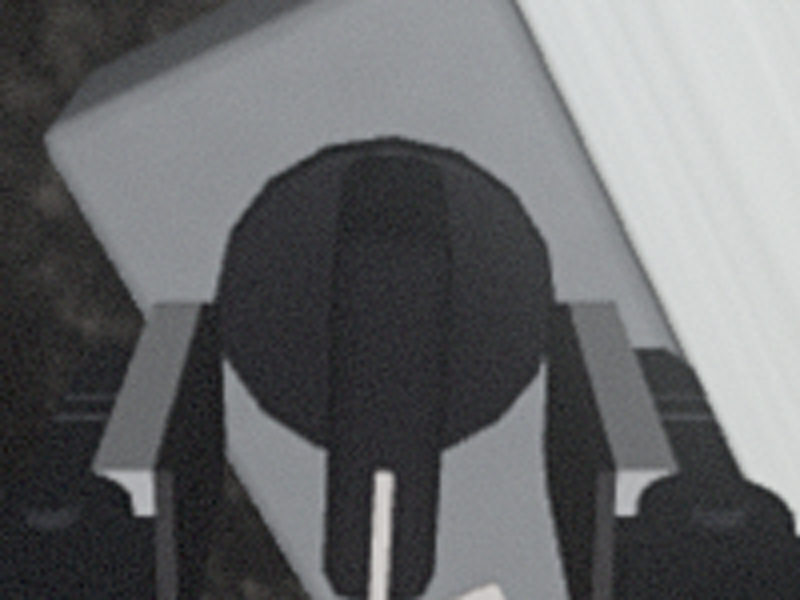

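Call:
{"method": "send_rows", "body": {
  "deltas": [
    {"slide": [0,0,4],"twist": 0},
    {"slide": [0,0,8],"twist": 0},
    {"slide": [0,0,8],"twist": 0}
  ]
}}

```text
t: 5.7
tool_pos: [483.8, -361.2, 32.2]
tcp_rot: [-1.327, -2.846, -0.001]
force: [0.0, 0.1, -0.5]
gripper_width: 34.8
finger_force: 0.0
```

Call:
{"method": "send_rows", "body": {
  "deltas": [
    {"slide": [0,0,0],"twist": 0},
    {"slide": [0,0,0],"twist": 0},
    {"slide": [0,0,0],"twist": 0},
    {"slide": [0,0,0],"twist": 0},
    {"slide": [0,0,0],"twist": 0},
    {"slide": [0,0,0],"twist": 0}
  ],
  "fingers": 0,
  "squeeze": 25
}}

```text
t: 6.3
tool_pos: [484.2, -361.7, 33.1]
tcp_rot: [1.328, 2.847, -0.0]
force: [-0.7, -0.0, 0.2]
gripper_width: 11.2
finger_force: 30.3
```

Call:
{"method": "send_rows", "body": {
  "deltas": [
    {"slide": [0,0,0],"twist": 4},
    {"slide": [0,0,0],"twist": 8},
    {"slide": [0,0,0],"twist": 12},
    {"slide": [0,0,0],"twist": 16},
    {"slide": [0,0,0],"twist": 20},
    {"slide": [0,0,0],"twist": 25},
    {"slide": [0,0,0],"twist": 25},
    {"slide": [0,0,0],"twist": 25}
  ]
}}

```text
t: 7.1
tool_pos: [484.0, -361.9, 33.1]
tcp_rot: [-1.91, -2.494, 0.001]
force: [-1.1, -2.0, 0.3]
gripper_width: 11.7
finger_force: 30.1
```

```bash
cat > look.py <<'E'
import sys
from h import *
from rig import r,cams
s=wrist('w_'+sys.argv[1]); ims={}
ims['wrist']=(cv2.imread(f'pics/w_{sys.argv[1]}.png'),np.load(f'w_{sys.argv[1]}.npz'))
for n in ('scene','top'):
    c=cams.camera(n);ims[n]=(np.ascontiguousarray(c['frame'][:,:,::-1]),c)
# rectify the housing top (z=30) to jig axes, 4 px/mm; x: jig x -90..110, y: -125..-60
o=np.array([567.,-294]);a=np.radians(-24);ex=np.array([np.cos(a),np.sin(a)]);ey=np.array([-ex[1],ex[0]])
out=[]
for n,(im,c) in ims.items():
    M,E=c['mtx'],c['extrinsics'];K=np.linalg.inv(E)
    J=[(-20,-125),(110,-125),(110,-60),(-20,-60)];q=[]
    for x,y in J:
        p=K@np.r_[o+x*ex+y*ey,31,1];u=M@p[:3];q.append(u[:2]/u[2])
    d=[((x+20)*4,(-60-y)*4) for x,y in J]
    H=cv2.getPerspectiveTransform(np.float32(q),np.float32(d));w=cv2.warpPerspective(im,H,(520,260));out.append(w);print(n,np.round(q[0]),np.round(q[2]),w.mean((0,1)).round())
cv2.imwrite(f'pics/rect_{sys.argv[1]}.png',cv2.resize(cv2.vconcat(out),None,fx=.77,fy=.77,interpolation=cv2.INTER_AREA))
print(s['t'],s['tool_pos'],s['tcp_rot'],s['qpos'][5],s['force'],s['ft_torque'],s['gripper_width'])
E
python3 look.py a
```

```text
wrist [282. 332.] [546. 383.] [60. 58. 57.]
scene [332. 250.] [375. 203.] [167. 165. 164.]
top [325. 223.] [321. 160.] [112. 139. 140.]
7.1 [ 483.99214496 -361.86201325   33.10395017] [-1.91022258e+00 -2.49411595e+00  8.99516512e-04] -0.9938172319863685 [-1.08586328 -1.97923027  0.33892741] [-0.26525534  0.2027431  -0.01950856] 11.66208305685696
```

```bash
python3 - <<'E'
import cv2,numpy as np
from h import *
from rig import cams
c=cams.camera('scene');b=cv2.cvtColor(np.ascontiguousarray(c['frame'][:,:,::-1]),cv2.COLOR_BGR2GRAY);cv2.imwrite('pics/scene_a.png',c['frame'][:,:,::-1])
S=np.load('scene0.npz');a=cv2.cvtColor(cv2.imread('pics/scene0.png'),cv2.COLOR_BGR2GRAY)
o=np.array([567.,-294]);al=np.radians(-24);ex=np.array([np.cos(al),np.sin(al)]);ey=np.array([-ex[1],ex[0]]);K=np.linalg.inv(S['extrinsics'])
def pr(x,y,z):
    p=K@np.r_[o+x*ex+y*ey,z,1];u=S['mtx']@p[:3];return u[:2]/u[2]
for y in (-78,-84,-88,-92,-96,-100,-104):
    xs=np.arange(0,90,2.);P=np.float32([pr(x,y,31) for x in xs])
    for im in (a,b): print(y,cv2.remap(im,P[:,:1],P[:,1:],1).ravel())
E
```

```text
-78 [142 167 128 151 176 144  82  86 105 101  99 114 159 142 141 160 132 144
 165 147 138 153 126 150 170 132 140 129 131 150 151 129 147 139 136 150
 132 138 158 153 134 144 113 160 160]
-78 [148 173 132 158 182 148 154 142 140 162 160 139 161 149  73 102 107 105
 103 119 146 160 132 155 178 137 146 135 136 154 156 134 151 144 141 156
 137 143 164 158 138 151 118 167 167]
-84 [128 105 113 107 125 147 109  64  57  89  64  95 100 132 125 109  98 105
 113 151 127  98 122 110 134 142 122 106 132 121 123 126 110 133 127 111
  98 113 112 153 127 103 128 163 159]
-84 [133 110 116 110 130 152 129 102 135 121 123 124 111 136 121  91  61  93
  78  63 128 102 127 114 140 148 127 110 138 125 127 132 114 138 132 116
 101 117 117 159 132 107 133 169 165]
-88 [162 160 161 161 163 163 157 164 127 109 150 162 161 163 163 163 163 163
 162 161 160 160 160 158 159 160 160 160 160 161 161 161 159 159 160 160
 161 160 160 160 162 161 159 156 158]
-88 [168 166 168 168 169 168 168 168 168 165 166 166 167 169 169 157 126 110
 153 173 167 165 166 164 165 166 166 166 166 166 168 166 165 166 167 167
 168 166 1
[... 835 characters left out ...]
58 151 153 161 154 154
 153 151 151 158 150 151 154 155 162 154 154 159 153 154 165 154 155 160
 151 159 158 150 153 158 151 155 159]
-100 [158 162 157 159 164 158 159 164 159 161 162 157 164 157 162 172 134  94
 165 160 158 164 155 158 161 161 168 161 161 165 159 160 172 161 161 166
 157 166 164 157 159 165 158 161 165]
-104 [249 240 237 214 187 244 250 237 188 106 215 248 245 172 184 243 233 250
 215 223 251 232 243 166 207 252 245 217 131 121 254 250 238 167 207 245
 249 246 203 227 247 249 221 166 158]
-104 [251 244 242 218 192 248 253 238 175 210 242 249 247 178 189 238 162 111
 169 227 254 238 248 172 210 254 249 222 134 125 255 253 243 174 209 249
 252 250 207 230 251 252 227 173 164]
```

Call:
{"method": "send_rows", "body": {
  "deltas": [
    {"slide": [0,0,0],"twist": 4},
    {"slide": [0,0,0],"twist": 8},
    {"slide": [0,0,0],"twist": 12},
    {"slide": [0,0,0],"twist": 16},
    {"slide": [0,0,0],"twist": 20},
    {"slide": [0,0,0],"twist": 24},
    {"slide": [0,0,0],"twist": 28},
    {"slide": [0,0,0],"twist": 32},
    {"slide": [0,0,0],"twist": 35},
    {"slide": [0,0,0],"twist": 35},
    {"slide": [0,0,0],"twist": 35}
  ]
}}

```text
t: 8.4
tool_pos: [483.5, -361.8, 33.1]
tcp_rot: [-2.571, -1.804, 0.002]
force: [-5.1, -2.5, 3.5]
gripper_width: 11.5
finger_force: 30.4
```

```bash
cat > ptr.py <<'E'
from h import *
from rig import cams,r
o=np.array([567.,-294]);al=np.radians(-24);ex=np.array([np.cos(al),np.sin(al)]);ey=np.array([-ex[1],ex[0]])
for n in ('scene','top'):
    c=cams.camera(n);b=cv2.cvtColor(np.ascontiguousarray(c['frame'][:,:,::-1]),cv2.COLOR_BGR2GRAY);K=np.linalg.inv(c['extrinsics'])
    def pr(x,y,z):
        p=K@np.r_[o+x*ex+y*ey,z,1];u=c['mtx']@p[:3];return u[:2]/u[2]
    xs=np.arange(-10,90,.5)
    def prof(y,z):
        P=np.float32([pr(x,y,z) for x in xs]);return cv2.remap(b,P[:,:1],P[:,1:],1).ravel().astype(float)
    for y,z,lo in [(-88,34,10),(-92,34,10),(-96,34,10),(-110,30,40),(-114,30,40),(-118,30,40)]:
        g=prof(y,z);m=np.median(g);w=np.clip(m-30-g,0,None)*((xs>lo)&(xs<75));print(n,y,round(m),'x=%.1f'%((w*xs).sum()/max(w.sum(),1e-6)),'n',(w>0).sum(), xs[w>0][[0,-1]] if w.any() else '')
s=r.read_state();print(s['t'],s['tool_pos'],s['gripper_width'],s['finger_force'],s['force'])
E
python3 ptr.py
```

```text
scene -88 173 x=55.7 n 12 [51.  58.5]
scene -92 169 x=56.0 n 8 [54.5 58. ]
scene -96 169 x=56.4 n 8 [54.5 58. ]
scene -110 247 x=57.2 n 10 [55.  59.5]
scene -114 246 x=56.9 n 9 [55. 59.]
scene -118 246 x=58.3 n 16 [55.  62.5]
top -88 134 x=69.6 n 17 [64.5 72.5]
top -92 137 x=67.6 n 20 [61.5 71. ]
top -96 137 x=66.7 n 19 [61. 70.]
top -110 142 x=61.0 n 29 [51.5 65.5]
top -114 143 x=59.8 n 30 [50.  64.5]
top -118 144 x=57.9 n 32 [47.5 63. ]
8.5 [ 483.53785571 -361.81536227   33.09407487] 11.521382181954761 30.41772186756134 [-4.91479975 -1.99365168  1.6586327 ]
```

Call:
{"method": "send_rows", "body": {
  "deltas": [
    {"slide": [0,0,0],"twist": 0},
    {"slide": [0,0,0],"twist": 0},
    {"slide": [0,0,0],"twist": 0},
    {"slide": [0,0,0],"twist": 0}
  ]
}}

```text
t: 8.9
tool_pos: [483.5, -361.8, 33.1]
tcp_rot: [-2.571, -1.804, 0.002]
force: [-5.6, -2.4, 2.9]
gripper_width: 11.5
finger_force: 30.4
```

Call:
{"method": "send_rows", "body": {
  "deltas": [
    {"slide": [0,0,0],"twist": 0},
    {"slide": [0,0,0],"twist": 0},
    {"slide": [0,0,0],"twist": 0},
    {"slide": [0,0,0],"twist": 0},
    {"slide": [0,0,-25],"twist": 0},
    {"slide": [0,0,-65],"twist": 0},
    {"slide": [0,0,-105],"twist": 0},
    {"slide": [0,0,-120],"twist": 0},
    {"slide": [0,0,-120],"twist": 0}
  ],
  "fingers": 40
}}

```text
t: 9.8
tool_pos: [485.9, -362.8, 156.5]
tcp_rot: [2.568, 1.799, 0.003]
force: [-0.4, -0.2, 0.1]
gripper_width: 40.0
finger_force: 0.0
```

```bash
python3 ptr.py; python3 - <<'E'
from h import *
from rig import r
s=r.read_state();print(go(s,395,-160,160,-18.3),s['qpos'])
E
```

```text
scene -88 164 x=55.7 n 11 [53.5 58.5]
scene -92 161 x=56.0 n 8 [54.5 58. ]
scene -96 161 x=56.4 n 8 [54.5 58. ]
scene -110 243 x=57.3 n 10 [55.  59.5]
scene -114 242 x=56.9 n 9 [55. 59.]
scene -118 242 x=58.4 n 16 [55.  62.5]
top -88 132 x=0.0 n 0 
top -92 131 x=0.0 n 0 
top -96 131 x=0.0 n 0 
top -110 132 x=0.0 n 0 
top -114 132 x=0.0 n 0 
top -118 132 x=0.0 n 0 
9.9 [ 483.66575687 -361.01155261  151.58254639] 39.616368479790864 0.0 [ 0.10486735 -0.50130788 -0.44176291]
(array([ 158.6, -152. ,   -8.1]), np.float64(-1.7)) [-7.30147372e-01  7.38916784e-02  1.81844407e+00  5.11839332e-05
  1.25106501e+00 -3.81311850e-01]
```

Call:
{"method": "send_rows", "body": {
  "deltas": [
    {"slide": [159,-152,-8],"twist": -2},
    {"slide": [159,-152,-8],"twist": -2},
    {"slide": [159,-152,-8],"twist": -2},
    {"slide": [159,-152,-8],"twist": -2},
    {"slide": [159,-152,-8],"twist": -2},
    {"slide": [159,-152,-8],"twist": -2},
    {"slide": [159,-152,-8],"twist": -2},
    {"slide": [159,-152,-8],"twist": -2}
  ]
}}

```text
t: 10.7
tool_pos: [395.7, -160.7, 160.0]
tcp_rot: [-2.541, -1.845, 0.001]
force: [-1.0, -0.2, -0.4]
gripper_width: 40.1
finger_force: 0.0
```

```bash
python3 - <<'E'
from h import *
s=wrist('w5');print(s['t'],s['tool_pos'],s['qpos'],s['force'])
W=np.load('w5.npz');im=cv2.imread('pics/w5.png');K=np.linalg.inv(W['extrinsics'])
for n,p in [('rib',(402,-166,21)),('nose',(462,-186.5,5))]:
    q=W['mtx']@(K@np.r_[p,1])[:3];print(n,q[:2]/q[2])
m=cv2.inRange(im,(150,150,140),(255,255,255));m[330:]=0
for c in cv2.findContours(m,0,2)[0]:
    if cv2.contourArea(c)>1500: print(cv2.contourArea(c),cv2.minAreaRect(c),cv2.approxPolyDP(c,5,True)[:,0].tolist())
E
```

```text
10.7 [ 395.66886895 -160.74446114  160.01753813] [-5.11591395e-01 -3.55358445e-01  2.18602888e+00 -2.07557440e-04
  1.31269372e+00 -1.96764038e-01] [-0.9530591  -0.15559383 -0.42501192]
rib [285.0336915  193.87232793]
nose [355.87172351 190.42479143]
2637.5 ((96.34962463378906, 271.1045227050781), (78.11761474609375, 136.21597290039062), 36.75928497314453) [[123, 206], [115, 215], [92, 212], [100, 216], [85, 230], [90, 234], [92, 224], [99, 242], [104, 230], [113, 233], [102, 242], [111, 246], [103, 244], [98, 262], [112, 251], [112, 261], [125, 261], [126, 269], [121, 264], [115, 271], [123, 277], [107, 271], [98, 281], [101, 263], [89, 276], [72, 271], [82, 276], [76, 285], [65, 272], [72, 269], [60, 265], [66, 270], [52, 270], [53, 279], [60, 270], [78, 292], [58, 282], [57, 288], [68, 286], [65, 295], [80, 299], [60, 307], [63, 296], [58, 300], [51, 288], [47, 292], [58, 300], [50, 304], [37, 287], [28, 299], [33, 305], [61, 310], [51, 309], [48, 320], [55, 311], [66, 318], [66, 306], [79, 303], [76, 309], [83, 311], [95, 288], [96, 297], [97, 290], [104, 296], [95, 301], [101, 3
[... 314 characters left out ...]
]]
2013.5 ((22.0, 256.0), (44.0, 116.0), 0.0) [[0, 198], [0, 300], [11, 300], [2, 288], [12, 293], [22, 282], [20, 297], [13, 295], [21, 304], [6, 303], [18, 314], [22, 294], [34, 289], [26, 281], [44, 270], [20, 270], [32, 255]]
18731.0 ((480.05242919921875, 261.76861572265625), (166.97071838378906, 125.5388412475586), 5.029073715209961) [[418, 194], [393, 316], [411, 318], [428, 308], [462, 323], [528, 329], [557, 323], [559, 207]]
8155.0 ((305.5, 188.99996948242188), (102.99998474121094, 81.99998474121094), -0.0) [[254, 148], [256, 230], [351, 229], [356, 148]]
2972.0 ((535.0, 45.5), (91.0, 48.0), 90.0) [[539, 0], [511, 79], [559, 91], [559, 52], [558, 64], [550, 61], [559, 49], [559, 0]]
```

View pics/w5.png

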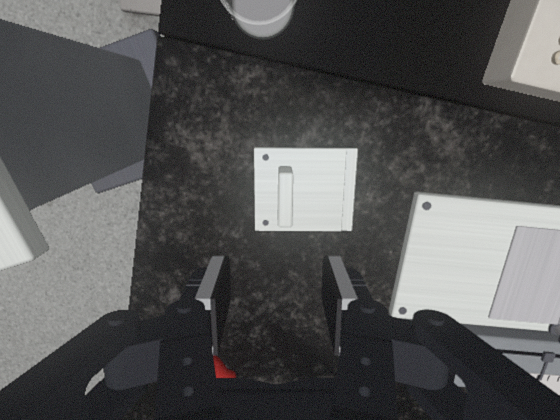

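```bash
python3 - <<'E'
from h import *
from rig import r
W=np.load('w5.npz');M,E=W['mtx'],W['extrinsics']
for n,p,z in [('BL',(254,148),5),('BR',(256,231),5),('NR',(352.5,230),5),('NL',(357,148),5),('ribTop L',(286,172),38),('ribTop R',(285.5,226),38)]: print(n,plane(M,E,p,z).round(1))
# two-view height: rib top left end, wrist vs top (topc) ; rib corners in scenec ~ (75,208),(110,262)
S=np.load('scene0.npz');fs=lambda x,y:((x+.5)/3.8-.5+185,(y+.5)/3.8-.5+155)
for n,a,b in [('ribtopL',(286,172),(78,209)),('ribtopR',(285.5,226),(112,266))]: print(n,tri([ray(M,E,a),ray(S['mtx'],S['extrinsics'],fs(*b))]).round(1))
E
```

```text
BL [ 388. -123.    5.]
BR [ 365.  -195.5    5. ]
NR [ 449.8 -221.9    5. ]
NL [ 472.2 -150.3    5. ]
ribTop L [ 409. -145.   38.]
ribTop R [ 395.1 -187.7   38. ]
ribtopL [ 409.3 -146.7   31.1]
ribtopR [ 394.5 -189.3   33. ]
```

```bash
python3 - <<'E'
from h import *
from rig import r
s=r.read_state();print(go(s,402,-166.7,40,-17.6))
E
```

```text
(array([ -3.6,   7.9, 120.3]), np.float64(-0.5))
```

Call:
{"method": "send_rows", "body": {
  "deltas": [
    {"slide": [-3.5,8,40],"twist": -0.5},
    {"slide": [-3.5,8,80],"twist": -0.5},
    {"slide": [-3.5,8,110],"twist": -0.5},
    {"slide": [-3.5,8,110],"twist": -0.5},
    {"slide": [-3.5,8,110],"twist": -0.5}
  ]
}}

```text
t: 11.25
tool_pos: [402.3, -166.5, 51.0]
tcp_rot: [-2.533, -1.856, 0.001]
force: [0.3, -0.7, -0.6]
gripper_width: 40.2
finger_force: 0.0
```

```bash
python3 - <<'E'
from h import *
s=wrist('w6');print(s['t'],s['tool_pos'],s['force'],go(s,402,-166.7,1,-17.6))
W=np.load('w6.npz');M,E=W['mtx'],W['extrinsics'];K=np.linalg.inv(E)
g=cv2.cvtColor(cv2.imread('pics/w6.png'),7)
for z in (38,5):
  for p in ((402,-166.7),(402-6*.953,-166.7+6*.302),(402+6*.953,-166.7-6*.302)):
    q=M@(K@np.r_[p,z,1])[:3];print(z,(q[:2]/q[2]).round(1))
for row in (170,190,200,210,220): print(row,g[row,200:360:3])
E
```

```text
11.25 [ 402.28342069 -166.52193509   50.97377559] [ 0.29871685 -0.65008606 -0.63913169] (array([-0.3, -0.1, 50. ]), np.float64(0.0))
38 [275.3 250.9]
38 [263.5 250.9]
38 [287.1 250.9]
5 [275.5 228.6]
5 [265.4 228.6]
5 [285.5 228.6]
170 [ 68  62  68  72  76  76  72  81  78  78 217 220 220 222 220 220 221 222
 221 221 218 219 219 219 221 218 222 219 220 219 219 219 221 217 219 219
 219 219 218 219 220 217 217 218 219 219 218 218 220 218 217 218 219 218]
190 [ 75  69  69  72  77  82  95  93  85  89 205 220 217 221 221 221 219 222
 220 220 221 222 219 221 222 221 221 221 220 220 221 221 220 220 219 218
 219 219 218 218 221 218 219 217 219 218 220 218 218 219 216 218 219 218]
200 [ 58  65  71  68  66  73  74  84  87  79 198 219 219 218 216 218 216 218
 216 220 217 220 145 150 149 147 146 147 144 214 217 217 218 218 218 216
 220 218 217 217 219 219 217 218 218 217 219 218 217 218 219 217 217 218]
210 [ 64  61  62  64  66  70  71  73  83  79 189 218 218 217 218 219 220 218
 218 218 219 205 198 207 208 208 205 205 204 179 220 218 219 219 219 218
 219 218 219 218 220 218 219 219 220 219 219 218 218 218 217 216 217 218]
220 [ 63  61  61  64  68  68  76  68  82  80 174 218 219 219 219 219 218 218
 218 219 219 201 205 216 221 217 216 220 212 187 218 219 220 218 218 218
 218 217 216 218 217 217 216 217 215 216 215 215 214 215 215 214 214 213]
```

Call:
{"method": "send_rows", "body": {
  "deltas": [
    {"slide": [0,0,15],"twist": 0},
    {"slide": [0,0,30],"twist": 0},
    {"slide": [0,0,38],"twist": 0},
    {"slide": [0,0,43],"twist": 0},
    {"slide": [0,0,48],"twist": 0},
    {"slide": [0,0,48],"twist": 0},
    {"slide": [0,0,48],"twist": 0}
  ]
}}

```text
t: 12.0
tool_pos: [402.6, -166.2, 3.5]
tcp_rot: [2.533, 1.857, 0.001]
force: [-0.2, 0.3, 0.2]
gripper_width: 40.0
finger_force: 0.0
```

Call:
{"method": "send_rows", "body": {
  "deltas": [
    {"slide": [0,0,0],"twist": 0},
    {"slide": [0,0,0],"twist": 0},
    {"slide": [0,0,0],"twist": 0},
    {"slide": [0,0,0],"twist": 0},
    {"slide": [0,0,0],"twist": 0},
    {"slide": [0,0,0],"twist": 0},
    {"slide": [0,0,0],"twist": 0}
  ],
  "fingers": 0,
  "squeeze": 70
}}

```text
t: 12.7
tool_pos: [402.8, -166.3, 3.6]
tcp_rot: [2.533, 1.857, 0.001]
force: [-0.1, 0.7, 5.8]
gripper_width: 10.5
finger_force: 71.6
```

```bash
python3 - <<'E'
from h import *
from rig import r
s=r.read_state();print(s['tool_pos'],s['tcp_rot'],s['force'],s['ft_torque'])
E
```

```text
[ 402.80632394 -166.28896721    3.63215543] [2.53256669e+00 1.85715766e+00 7.47667350e-04] [-0.13192539  0.65284715  5.82960587] [-0.00289474  0.09222172 -0.03107053]
```

Call:
{"method": "send_rows", "body": {
  "deltas": [
    {"slide": [0,0,-20],"twist": 0},
    {"slide": [0,0,-50],"twist": 0},
    {"slide": [0,0,-65],"twist": 0},
    {"slide": [0,0,-65],"twist": 0},
    {"slide": [0,0,-65],"twist": 0}
  ]
}}

```text
t: 13.2
tool_pos: [401.6, -165.6, 67.0]
tcp_rot: [-2.532, -1.857, 0.001]
force: [-0.3, 0.2, -1.3]
gripper_width: 10.6
finger_force: 70.9
```

```bash
python3 - <<'E'
from h import *
from rig import r
s=r.read_state();print(s['tool_pos'],s['gripper_width'],s['finger_force'],s['force'],go(s,486.2,-259.3,68,-23.6))
E
```

```text
[ 401.57608049 -165.57296528   67.02263679] 10.625179150704566 70.85935592651367 [-0.29237959  0.15995552 -1.31363168] (array([-64. , 108.9,  -1.1]), np.float64(6.1))
```

Call:
{"method": "send_rows", "body": {
  "deltas": [
    {"slide": [-16,27,0],"twist": 2},
    {"slide": [-32,54,0],"twist": 4},
    {"slide": [-48,82,0],"twist": 6},
    {"slide": [-64,109,0],"twist": 6},
    {"slide": [-64,109,0],"twist": 6},
    {"slide": [-64,109,0],"twist": 6},
    {"slide": [-64,109,0],"twist": 6}
  ]
}}

```text
t: 13.9
tool_pos: [485.4, -258.5, 66.2]
tcp_rot: [-2.624, -1.721, 0.002]
force: [-0.1, -0.1, -2.4]
gripper_width: 10.7
finger_force: 70.8
```

```bash
python3 - <<'E'
from h import *
s=wrist('w7');print(s['t'],s['tool_pos'],s['gripper_width'],s['force'],go(s,486.2,-259.3,20,-23.6))
W=np.load('w7.npz');M,E=W['mtx'],W['extrinsics'];K=np.linalg.inv(E)
R=Ro.from_rotvec(s['tcp_rot']).as_matrix();f=R[:2,1];f=f/np.linalg.norm(f);f=f if f[0]>0 else -f;l=np.array([-f[1],f[0]])
c=s['tool_pos'][:2]
# predicted strip corners if level, underside = tool z-3.6
for n,x,y in [('NL',63,38),('NR',63,-38),('BL',-27,38),('BR',-27,-38)]:
    q=M@(K@np.r_[c+x*f+y*l,s['tool_pos'][2]-3.6+(3 if x>0 else 5),1])[:3];print(n,(q[:2]/q[2]).round(1))
im=cv2.imread('pics/w7.png');g=cv2.cvtColor(im,7)
print('col NL edge row190',g[190,330:480:4]);print('row220',g[215,180:300:3], g[215,330:480:4]);print('col 380',g[100:320:5,380]);print('col 230',g[100:320:5,232])
E
```

```text
13.9 [ 485.4064039  -258.49194503   66.23474925] 10.6743775838574 [-0.10943676 -0.0648762  -2.39899509] (array([-0.5,  1.2, 46.2]), np.float64(0.1))
NL [417.8 182.8]
NR [400.6 330.1]
BL [214.3 183.5]
BR [221.7 332.1]
col NL edge row190 [207 209 209 210 209 207 207 208 207 207 207 207 208 208 206 204 196 202
 201 205 200 202 210 212 210 169 175 178 180 176 177 179 173 177 173 176
 177 175]
row220 [ 45  51  48  48  53  57  60  58  58  46  52  64  80 209 209 209 207 208
 207 208 208 209 210 207 207 210 210 210 211 207 208 210 210 208 209 208
 208 210 209 207] [207 208 210 208 209 207 207 207 207 205 208 209 206 207 206 207 203 202
 207 204 206 209 209 210 211 176 180 179 178 175 175 172 179 174 171 178
 174 173]
col 380 [ 60  65  57  67  70 182 208 212 211 208 208 209 212 214 213 208 214 168
 206 206 207 208 202 207 206 207 205 201 208 201 206 206 205 205 200 198
 204 203 200 200 198 188  56  50]
col 230 [ 46  49  51  42  43  38  56  46  72  71  64  47  61  69  60  61  58 134
 209 208 191 142 209 208 207 210 208 206 206 211 206 206 209 205  56  60
  60  55  51  50  47  57  52  41]
```

```bash
python3 - <<'E'
from h import *
W=np.load('w7.npz');M,E=W['mtx'],W['extrinsics'];g=cv2.GaussianBlur(cv2.cvtColor(cv2.imread('pics/w7.png'),7),(3,3),0).astype(int)
o=np.array([566.8,-294.5]);a=np.radians(-23.6);ex=np.array([np.cos(a),np.sin(a)]);ey=np.array([-ex[1],ex[0]])
J=lambda p:np.round([(p[:2]-o)@ex,(p[:2]-o)@ey],1)
for row in (180,200,220,240,260,280,300):
    d=g[row,415:450]; u=415+np.argmin(d[2:]-d[:-2])+1; print('lip',row,u,J(plane(M,E,(u,row),25)))
print('col445',list(zip(range(130,340,6),g[130:340:6,445])))
E
```

```text
lip 180 431 [-2.6 31. ]
lip 200 428 [-2.8 19.5]
lip 220 426 [-2.5  7.5]
lip 240 423 [-2.7 -4.9]
lip 260 421 [ -2.4 -17.7]
lip 280 418 [ -2.7 -31. ]
lip 300 416 [ -2.3 -44.7]
col445 [(130, np.int64(209)), (136, np.int64(209)), (142, np.int64(209)), (148, np.int64(205)), (154, np.int64(209)), (160, np.int64(179)), (166, np.int64(180)), (172, np.int64(181)), (178, np.int64(181)), (184, np.int64(180)), (190, np.int64(178)), (196, np.int64(177)), (202, np.int64(176)), (208, np.int64(175)), (214, np.int64(176)), (220, np.int64(176)), (226, np.int64(178)), (232, np.int64(179)), (238, np.int64(180)), (244, np.int64(179)), (250, np.int64(178)), (256, np.int64(177)), (262, np.int64(175)), (268, np.int64(174)), (274, np.int64(174)), (280, np.int64(174)), (286, np.int64(176)), (292, np.int64(176)), (298, np.int64(175)), (304, np.int64(186)), (310, np.int64(199)), (316, np.int64(78)), (322, np.int64(79)), (328, np.int64(83)), (334, np.int64(132))]
```

Call:
{"method": "send_rows", "body": {
  "deltas": [
    {"slide": [-1,1,20],"twist": 0},
    {"slide": [-1,1,35],"twist": 0},
    {"slide": [-1,1,45],"twist": 0},
    {"slide": [-1,1,47],"twist": 0},
    {"slide": [-1,1,47],"twist": 0},
    {"slide": [-1,1,47],"twist": 0}
  ]
}}

```text
t: 14.55
tool_pos: [487.9, -261.3, 21.7]
tcp_rot: [2.626, 1.722, 0.001]
force: [0.2, 0.3, -0.3]
gripper_width: 10.2
finger_force: 70.8
```

```bash
python3 - <<'E'
from h import *
s=wrist('w8');print(s['t'],s['tool_pos'],s['gripper_width'],s['force'],s['ft_torque'],go(s,486.2,-259.3,18.5,-23.6))
W=np.load('w8.npz');M,E=W['mtx'],W['extrinsics'];g=cv2.GaussianBlur(cv2.cvtColor(cv2.imread('pics/w8.png'),7),(3,3),0).astype(int)
R=Ro.from_rotvec(s['tcp_rot']).as_matrix();f=R[:2,1];l=np.array([-f[1],f[0]]);c=s['tool_pos'][:2]
J=lambda p:np.round([(p[:2]-c)@f,(p[:2]-c)@l],1)
for row in range(150,320,20):
    d=g[row,415:500]; u=415+np.argmin(d[3:]-d[:-3])+1; print('lip',row,u,J(plane(M,E,(u,row),25)))
for u in (480,500):
    col=g[100:360,u];dd=col[3:]-col[:-3];t=101+np.argmin(dd[:110]);b=101+110+np.argmax(dd[110:]);print(u,t,J(plane(M,E,(u,t),25)),b,J(plane(M,E,(u,b),25)));print(col[::8])
# strip left/nose edges
print('col 300',g[140:220:2,300]);print('col 390',g[140:220:2,390])
print('row 250',g[250,380:440:2])
E
```

```text
14.55 [ 487.93106295 -261.34037803   21.66221196] 10.211911256432774 [ 0.155704    0.25033646 -0.2565802 ] [-0.00228956 -0.02354763 -0.01296336] (array([ 1.2, -2.4,  3.2]), np.float64(0.1))
lip 150 428 [64.2 53. ]
lip 170 469 [82.8 44.5]
lip 190 465 [82.5 35.6]
lip 210 462 [82.5 26.5]
lip 230 459 [82.6 17.1]
lip 250 456 [82.6  7.3]
lip 270 452 [82.2 -2.8]
lip 290 449 [ 82.3 -13.2]
lip 310 446 [ 82.3 -24.1]
480 167 [87.3 45.8] 348 [102.4 -45.8]
[ 54  58  58  62 202 206 204 202 205 172 173 173 174 175 175 173 171 171
 171 171 172 175 175 172 170 169 169 168 171 170 169 173 185]
500 167 [95.9 45.8] 348 [112.4 -45.8]
[ 45  52  54  61 202 205 204 201 204 171 170 170 169 168 168 171 172 170
 167 167 170 172 171 171 172 172 173 171 170 170 169 174 185]
col 300 [192 131 106 108 108 108 112 153 204 206 205 205 205 206 207 208 208 207
 208 209 208 210 187 158 198 206 205 203 203 205 206 207 207 207 205 203
 203 204 205 206]
col 390 [207 207 207 207 208 207 205 206 206 204 204 206 206 205 208 208 208 207
 209 211 208 207 193 158 192 202 204 203 203 204 204 203 205 206 204 200
 200 202 202 200]
row 250 [200 200 200 200 194 198 199 200 200 201 201 198 198 200 194 203 202 203
 203 203 203 203 203 203 203 202 203 203 203 203]
```

Call:
{"method": "send_rows", "body": {
  "deltas": [
    {"slide": [0,0,3],"twist": 0},
    {"slide": [0,0,3],"twist": 0},
    {"slide": [0,5,3],"twist": 0},
    {"slide": [0,10,3],"twist": 0},
    {"slide": [0,15,3],"twist": 0},
    {"slide": [0,15,3],"twist": 0},
    {"slide": [0,15,3],"twist": 0}
  ]
}}

```text
t: 15.3
tool_pos: [501.4, -267.2, 18.0]
tcp_rot: [-2.627, -1.723, 0.0]
force: [-0.0, 0.1, -1.0]
gripper_width: 10.6
finger_force: 70.8
```

```bash
python3 - <<'E'
from h import *
s=wrist('w9');print(s['t'],s['tool_pos'],s['gripper_width'],s['force'],s['ft_torque'])
W=np.load('w9.npz');M,E=W['mtx'],W['extrinsics'];g=cv2.GaussianBlur(cv2.cvtColor(cv2.imread('pics/w9.png'),7),(3,3),0).astype(int)
R=Ro.from_rotvec(s['tcp_rot']).as_matrix();f=R[:2,1];l=np.array([-f[1],f[0]]);c=s['tool_pos'][:2]
J=lambda p:np.round([(p[:2]-c)@f,(p[:2]-c)@l],1)
for row in range(190,320,20):
    d=g[row,405:480]; u=405+np.argmin(d[3:]-d[:-3])+1; print('lip',row,u,J(plane(M,E,(u,row),25)))
E
```

```text
15.3 [ 501.42108589 -267.17165594   17.99352416] 10.62194199123904 [-0.03097975  0.09793795 -1.01839906] [ 0.07034739 -0.00939426  0.03595969]
lip 190 436 [68.1 36.6]
lip 210 433 [67.9 27.7]
lip 230 431 [68.2 18.5]
lip 250 428 [68.1  9. ]
lip 270 425 [67.9 -0.9]
lip 290 422 [ 67.7 -11.1]
lip 310 420 [ 68.  -21.7]
```

Call:
{"method": "send_rows", "body": {
  "deltas": [
    {"slide": [0,4,0],"twist": 0},
    {"slide": [0,8,0],"twist": 0},
    {"slide": [0,12,0],"twist": 0},
    {"slide": [0,12,0],"twist": 0}
  ]
}}

```text
t: 15.75
tool_pos: [512.9, -272.2, 18.3]
tcp_rot: [2.627, 1.722, 0.0]
force: [-0.1, 0.6, -0.5]
gripper_width: 10.4
finger_force: 70.8
```

Call:
{"method": "send_rows", "body": {
  "deltas": [
    {"slide": [0,4,0],"twist": 0},
    {"slide": [0,8,0],"twist": 0},
    {"slide": [0,13,0],"twist": 0},
    {"slide": [0,13,0],"twist": 0},
    {"slide": [0,13,0],"twist": 0}
  ]
}}

```text
t: 16.25
tool_pos: [524.3, -277.1, 18.0]
tcp_rot: [-2.627, -1.723, 0.0]
force: [-0.4, 0.2, -1.9]
gripper_width: 10.1
finger_force: 70.8
```

```bash
cat > chk.py <<'E'
from h import *
s=wrist('wx');print(s['t'],s['tool_pos'],s['gripper_width'],s['finger_force'],s['force'],s['ft_torque'])
W=np.load('wx.npz');M,E=W['mtx'],W['extrinsics'];g=cv2.GaussianBlur(cv2.cvtColor(cv2.imread('pics/wx.png'),7),(3,3),0).astype(int)
R=Ro.from_rotvec(s['tcp_rot']).as_matrix();f=R[:2,1];l=np.array([-f[1],f[0]]);c=s['tool_pos'][:2]
J=lambda p:np.round([(p[:2]-c)@f,(p[:2]-c)@l],1)
for row in (190,210,230,250):
    d=g[row,340:450]; u=340+np.argmin(d[3:]-d[:-3])+1; print('lip',row,u,J(plane(M,E,(u,row),25)))
for u in (440,470):
    col=g[100:260,u];dd=col[3:]-col[:-3];t=101+np.argmin(dd[:110]);print('leaf left edge',u,t,J(plane(M,E,(u,t),25)))
print('strip left edge cols',g[150:215:2,260],g[150:215:2,340])
E
python3 chk.py; python3 ptr.py | head -6
```

```text
16.25 [ 524.28816426 -277.12804762   18.01323458] 10.149048544083865 70.7633364200592 [-0.42120634  0.18955937 -1.86047495] [0.05165086 0.03342095 0.03353178]
lip 190 378 [43.4 36.5]
lip 210 377 [43.7 27.6]
lip 230 375 [43.6 18.4]
lip 250 373 [43.5  8.9]
leaf left edge 440 169 [68.6 45.6]
leaf left edge 470 169 [81.1 45.6]
strip left edge cols [199 198 197 199 197 196 196 196 196 198 200 200 199 199 200 201 200 173
 152 192 198 197 195 196 198 197 198 200 199 197 195 196 196] [197 197 193 195 195 194 194 196 196 195 198 198 196 196 199 201 199 176
 145 186 194 195 193 193 195 196 196 196 197 195 191 192 194]
scene -88 179 x=55.7 n 12 [51.  58.5]
scene -92 175 x=56.0 n 8 [54.5 58. ]
scene -96 176 x=56.4 n 8 [54.5 58. ]
scene -110 250 x=57.2 n 10 [55.  59.5]
scene -114 249 x=56.8 n 9 [55. 59.]
scene -118 249 x=58.3 n 16 [55.  62.5]
```

Call:
{"method": "send_rows", "body": {
  "deltas": [
    {"slide": [0,0,1],"twist": 0},
    {"slide": [0,0,2],"twist": 0},
    {"slide": [0,0,3],"twist": 0},
    {"slide": [0,0,3],"twist": 0}
  ]
}}

```text
t: 16.8
tool_pos: [524.1, -277.0, 15.7]
tcp_rot: [-2.627, -1.722, 0.0]
force: [-3.4, 1.0, 4.4]
gripper_width: 10.4
finger_force: 71.6
```

Call:
{"method": "send_rows", "body": {
  "deltas": [
    {"slide": [0,0,1],"twist": 0},
    {"slide": [0,0,1.5],"twist": 0},
    {"slide": [0,0,1.5],"twist": 0},
    {"slide": [0,0,1.5],"twist": 0}
  ]
}}

```text
t: 17.2
tool_pos: [524.2, -277.1, 15.7]
tcp_rot: [-2.626, -1.722, 0.001]
force: [-7.2, 4.8, 13.3]
gripper_width: 10.3
finger_force: 72.9
```

Call:
{"method": "send_rows", "body": {
  "deltas": [
    {"slide": [0,0,0.5],"twist": 0},
    {"slide": [0,0,0.5],"twist": 0},
    {"slide": [0,0,0.5],"twist": 0},
    {"slide": [0,0,0.5],"twist": 0},
    {"slide": [0,0,0.5],"twist": 0},
    {"slide": [0,0,0.5],"twist": 0}
  ]
}}

```text
t: 17.8
tool_pos: [524.1, -277.1, 15.6]
tcp_rot: [-2.626, -1.722, 0.001]
force: [-7.3, 5.8, 17.2]
gripper_width: 10.6
finger_force: 73.3
```

```bash
python3 chk.py; python3 ptr.py | head -5
```

```text
17.8 [ 524.12660347 -277.05634966   15.64077829] 10.642339677894853 73.26105952262878 [-7.33637769  5.79518516 17.17572225] [ 0.79521625  1.3825719  -0.04241889]
lip 190 380 [43.6 37.1]
lip 210 379 [43.9 28.4]
lip 230 377 [43.8 19.3]
lip 250 375 [43.7 10. ]
leaf left edge 440 170 [67.5 45.6]
leaf left edge 470 170 [79.9 45.6]
strip left edge cols [199 199 198 200 199 196 196 197 197 196 198 200 200 198 198 202 202 175
 152 192 198 197 196 196 197 198 198 199 199 198 195 196 195] [198 197 193 193 195 195 194 195 196 196 197 199 198 195 198 201 200 183
 150 186 194 194 193 193 195 195 194 196 197 195 192 192 194]
scene -88 179 x=55.7 n 12 [51.  58.5]
scene -92 175 x=56.0 n 8 [54.5 58. ]
scene -96 175 x=56.4 n 8 [54.5 58. ]
scene -110 250 x=57.2 n 10 [55.  59.5]
scene -114 249 x=56.9 n 9 [55. 59.]
```

```bash
python3 -c "
from rig import workorder;print(workorder.hand_in())"
```

```text
the job is handed in; nothing more can be done
None
```

The job is handed in: the pointer is about 1 mm from the mark, the strip's nose is about 19 mm under the leaf, central and square, and I'm still gripping the rib and pressing down with about 17 N. The judge gave no result. By camera and contact, the fingertips stood about 16 mm behind the reported TCP, not 14 mm ahead as the text says, so I set the grasp heights from what I measured.

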